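# Lay the focus target and tip the lamp on an animation stand

## Robot

A 6-joint arm with a two-finger parallel gripper is mounted at the origin on the work surface. World frame = base frame: x ahead of the robot, y to its left, z up, the work surface at z = 0. Lengths are in m, angles in rad, forces in N, time in s.
With the tool pointing down it reaches from about 0.3 to 0.775 m from the base axis. Payload 14.6 kg.
Tool frame: the origin (TCP) lies between the finger pads; the fingertips stand 8 mm ahead of it and the grasp point (between the pads) lies 11 mm behind it; z points along the fingers, x is the direction in which the jaws open and shut, and the axes are right-handed (so a half turn about z gives the same grasp; the last joint's range is limited). The gripper opens to 94 mm and grips with 3 to 60 N. Pads are 16 mm wide; open, the fingers measure 119 mm over their backs; the gripper's body (75 mm by 177 mm) begins 78 mm behind the grasp point.
Start: joints at [1.134, 0.3, 1.521, -0, 1.321, -0.067], TCP at [0.199, 0.513, 0.186] pointing down, gripper open.
Joint ranges: [-3.03, 3.03], [-0.79, 2.21], [0.23, 2.52], [-1.04, 4.18], [0, 3.07], [-2.55, 2.55]. Speed limits (rad/s): [2.22, 2.22, 2.57, 3.14, 3.14, 3.14].

## Interface

Orientations are given as a unit quaternion [x, y, z, w].
In Python, from plant import status, optics, order gives the robot as it stands. The module is installed in compiled form; this text tells all that it offers.
- The arm moves only by the tool jog_arm, never from a script. Its argument "moves" is a list of rows, each a list of 5 numbers: the shift along the tool's x, y, z in m, then the turn about the tool's z in degrees, then the finger opening in m, from 0 to 0.094. A call has 1 to 12 rows; each row is the pose to reach, as a shift and turn from the pose commanded when the call began, along the tool's axes at that moment; what a row does not reach only later rows make up. A row lasts 1/12 s, in which the tool goes at most 41.7 mm and 7.16 degrees, less where a joint would pass 70% of its speed; a pose out of reach is approached as far as the arm can. A call with a gripper value outside its range is refused whole. The fingers move at their own pace and stop on an object; "grip_force" is the grip in N (left out, the last holds). Time passes only in rows, so rows that repeat a pose let the fingers close. It gives the time, the measured TCP pose, the force and the opening at its end, in the units of the state.
- status.sense(): the state, without advancing time (a new reading comes with each control period).
- optics.read_camera(name): name is "scene" or "top"; returns a dict with "pixels" (420x560x3 uint8, blue, green, red), "fov_y" (degrees; the focal length in pixels is half the picture's height over the tangent of half this angle, whatever the lens; pixels are square), "cx", "cy" (the principal point, pixels), "R" (3x3) and "t" (3): a world point X has camera coordinates R X + t. Camera axes: x right, y down, z forward; pixel columns grow to the right and rows downward; lengths in m; the calibration is good to about 2 mm. A picture is of the moment at which its call begins. There is no depth.
- order.close_job(): hands the job in, once; it reports no verdict.
The state is a dict: "clock": time; "joint_positions": joint angles; "qvel": joint speeds; "effort": joint torques, N m; "tool_pos": TCP position; "eef_rot": TCP orientation; "wrist_force": force on the tool from outside, world axes, zero at the start; "moment": the same for the moment, N m; "width": finger opening in m.
Only numpy, scipy, OpenCV 4.12 (cv2) and the standard library are available. Lean on these libraries where they do the work, as an engineer would, in place of code of your own. Each camera call takes 0.05 s, during which the arm holds its last target. There are 200 camera calls.

## Task

Get the animation table ready for the overhead camera using only a fingertip: push the standing test target over backwards so that it ends lying flat on the blue sheet with its ringed face up, and push the desk lamp's shade down as far as it will go so that it shines on the sheet. Grip and lift nothing, and leave the puppet, the jar and the keypad where they are.

Things in the scene. Friction and masses are not known exactly. Their poses are not given: they have to be found in the camera images.
- target: the test target: a loose wooden block standing upright on the sheet, 36 deep (own x) x 110 wide (own y) x 150 tall (own z), 0.25 to 0.5 kg. Origin: centre of its underside. Its front, the 110 x 150 face towards own -x, has a grey panel with black and white rings and a thin cross; its back (own +x) is plain wood. When it lies on its back, own x points straight down
- target_center (a point): the centre of the target's block, 75 mm from its underside along own z: 77 mm above the table while it stands, 20 mm when it lies flat on the sheet. Pushed horizontally near its top, the block tips about its lower edge away from the push instead of sliding, and falls by itself once it leans more than about 14 degrees
- sheet: the blue sheet, fixed to the table, 440 (own x) x 560 (own y) x 2 thick. Origin: centre of its underside, on the table top
- lamp: the desk lamp's fixed foot and post: round aluminium foot 120 across and 22 high, thin post 14 across, hinge on top of the post. Origin: centre of the foot's underside, on the table. The shade sticks out towards the lamp's own -x, over the table towards the sheet
- lamp_hinge (a point): the centre of the shade's hinge on top of the post, 210 mm above the table; the hinge's axis is level, along the lamp's own y. The black hinge barrel is 24 across and 36 long
- lamp_head (a joint): tilt of the lamp's shade in rad: 0 = shade level, growing as its mouth tips down, 1.0 = the lower stop. It starts between 0 and 0.3 and stays where it is left; pushing down 90 mm from the hinge takes about 2 to 3 N
- lamp_push (a point): a point on the shade's upper side, moving with it, good to push down on: 90 mm from the hinge along the shade's axis and 36 mm off it (246 mm above the table when level). The shade is an aluminium cone, its axis through the hinge: from 14 mm off the hinge, radius 22 mm at 30 mm, growing evenly to 45 mm at its mouth at 130 mm
- puppet: bystander: a small turned wooden puppet standing on the sheet, 52 across its foot, 114 tall. Origin: centre of its underside
- jar: bystander: a jar with a white lid standing on the sheet, 56 across, 70 tall. Origin: centre of its underside
- keypad: bystander: a flat black keypad on the table beside the sheet, 150 (own x) x 90 (own y) x 19. Origin: centre of its underside
Things that resemble listed ones, but are neither listed nor needed, are in the scene too. Of the things that look like the target, the smaller one is meant. Of the things that look like the lamp, the larger one is meant.

How it is judged:
By the outcome, as a careful person would: the job done as asked, in the order asked, and still so for the second after the job is handed in, with the robot touching nothing.
It also fails if it takes over 43 s, if anything falls off the work surface, if the arm or the gripper's body presses on something with over 40 N, if the wrist force passes 120 N, or if a joint passes its speed limit or range.

## Working session

There is one attempt and no reset: what is moved stays moved. The work goes in short steps, Python scripts to look and compute and a tool call to move; the robot and the scene stay as the last step left them, time stands still between calls to the robot, and variables do not carry over. Pictures are saved under pics/ and viewed, about 8 in all and at most 12, crops included, and the job is handed in when it is done.

Besides the shell and the picture viewer there is one more tool, called after "Request:" by a JSON object that holds its "fn" and its "kwargs". jog_arm: Moves the arm, as the interface text tells. Its arguments: {"type":"object","properties":{"moves":{"type":"array"},"grip_force":{"type":"number"}},"required":["moves"]}

```bash
mkdir -p pics; cat > h.py <<'E'
import numpy as np, cv2
from plant import status, optics, order
def cam(n):
    c=optics.read_camera(n); c['R']=np.array(c['R']); c['t']=np.array(c['t']); c['f']=210/np.tan(np.radians(c['fov_y'])/2); return c
def ray(c,u,v):
    d=c['R'].T@np.array([(u-c['cx'])/c['f'],(v-c['cy'])/c['f'],1]); return -c['R'].T@c['t'],d
def onz(c,u,v,z):
    o,d=ray(c,u,v); return o+d*(z-o[2])/d[2]
def proj(c,X):
    p=c['R']@np.array(X)+c['t']; return np.array([c['cx'],c['cy']])+c['f']*p[:2]/p[2]
def tri(c1,p1,c2,p2):
    o1,d1=ray(c1,*p1);o2,d2=ray(c2,*p2)
    s=np.linalg.lstsq(np.c_[d1,-d2],o2-o1,rcond=None)[0]; a=o1+s[0]*d1;b=o2+s[1]*d2
    return (a+b)/2,np.linalg.norm(a-b)
E
python3 - <<'E'
from h import *
for n in('scene','top'):
    c=cam(n); cv2.imwrite(f'pics/{n}1.png',np.array(c['pixels'])); print(n,c['f'],c['cx'],c['cy'],-c['R'].T@c['t'],c['R'].round(3).tolist(),[k for k in c])
print(status.sense())
E
```

```text
scene 468.2293482081406 283.1811208827557 212.08269692642745 [1.27256556 0.38279693 1.31785989] [[-0.544, 0.839, -0.006], [0.674, 0.433, -0.599], [-0.5, -0.33, -0.801]] ['pixels', 'fov_y', 'cx', 'cy', 'R', 't', 'f']
top 385.989789584795 282.4238118597446 208.19654806908335 [ 0.26842004 -0.0969708   1.39450357] [[-0.019, -1.0, -0.005], [-0.978, 0.019, -0.205], [0.205, 0.001, -0.979]] ['pixels', 'fov_y', 'cx', 'cy', 'R', 't', 'f']
{'clock': 0.1, 'joint_positions': array([ 1.13439580e+00,  3.00412258e-01,  1.52151753e+00, -2.55007269e-06,
        1.32068903e+00, -6.66058017e-02]), 'qvel': array([-1.85341360e-04,  3.43164527e-05,  4.75173275e-04, -8.48753512e-04,
        2.07565703e-04, -1.15515642e-03]), 'effort': array([ 2.36706310e-04, -5.32646835e+01, -3.53281116e+01,  7.08434964e-02,
        2.35828426e-02, -2.96168039e-06]), 'tool_pos': array([0.19868245, 0.51258863, 0.1850455 ]), 'eef_rot': array([ 8.25052452e-01,  5.65055917e-01, -4.41046290e-04,  2.62164328e-04]), 'wrist_force': array([-0.1445497 ,  0.08373329,  0.61728863]), 'moment': array([0.03273945, 0.00464556, 0.0039816 ]), 'width': 0.09405606763204175}
```

View pics/scene1.png

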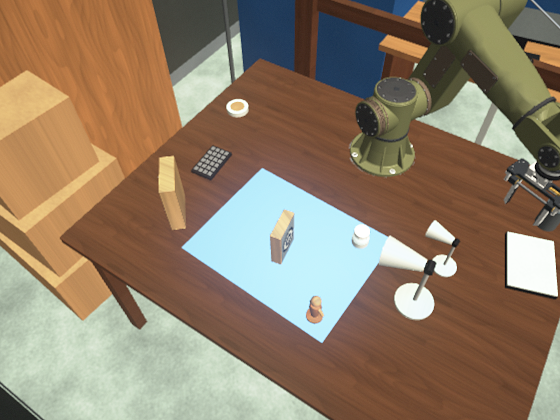

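View pics/top1.png

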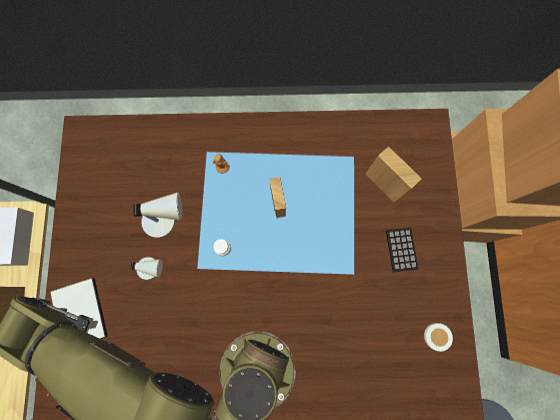

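Candidates for the target are the small block on the sheet (scene 283,238; top 278,197) and the larger block off the sheet (scene 172,193; top 393,174). For the lamp they are the larger one (scene 415,270; top 158,210) and the smaller one (scene 443,250; top 148,268). By the description I choose the small block and the large lamp, and I'll check both in a crop.

```bash
python3 - <<'E'
from h import *
a=cv2.imread('pics/scene1.png');b=cv2.imread('pics/top1.png')
f=lambda im,x,y,w,h,s:cv2.resize(im[y:y+h,x:x+w],None,fx=s,fy=s,interpolation=cv2.INTER_CUBIC)
A=f(a,260,200,80,72,5);B=f(a,375,225,80,100,5)[:360*2][:500]
C=f(b,255,165,80,60,5);D=f(b,125,180,80,65,5)
def pad(i,h):
    return cv2.copyMakeBorder(i,0,max(0,h-i.shape[0]),0,0,cv2.BORDER_CONSTANT)[:h]
B=f(a,375,225,80,60,5)
cv2.imwrite('pics/crop1.png',np.vstack([np.hstack([pad(A,270),pad(B,270)]) if 0 else np.hstack([f(a,260,205,80,60,5),f(a,375,225,80,60,5)]),np.hstack([C,f(b,125,182,80,60,5)])]))
E
```

```text
(no output)
```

View pics/crop1.png

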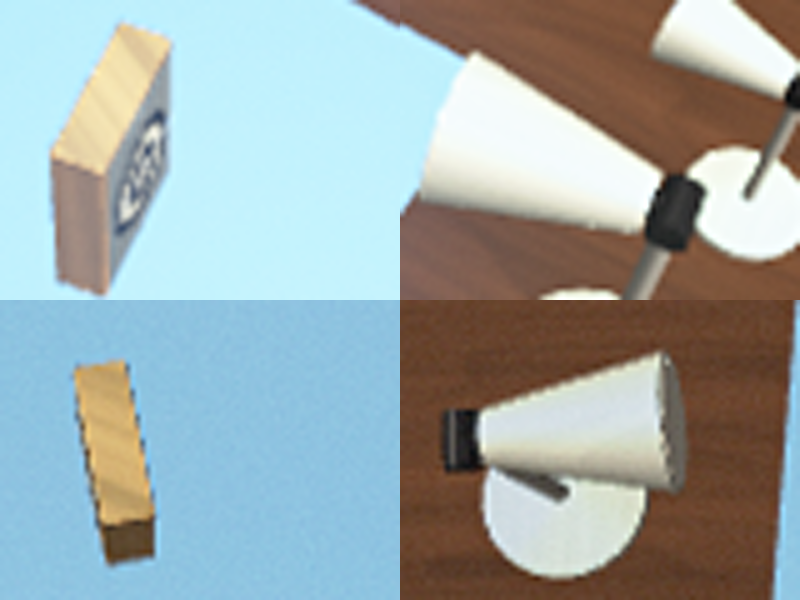

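```bash
python3 - <<'E'
from h import *
s=cam('scene');t=cam('top')
T=np.array([[75,368-300],[125,360-300],[155,515-300],[102,522-300]])/5+[255,165]
S=np.array([[120,22],[172,40],[107,170],[50,152]])/5+[260,205]
P=np.array([onz(t,*p,.152) for p in T]);Q=np.array([onz(s,*p,.152) for p in S])
print('top',P[:,:2].round(4).tolist(),P.mean(0));print('scene',Q[:,:2].round(4).tolist(),Q.mean(0))
h,e=tri(s,(430.4,267.6),t,(137.2,210.0));print('hinge',h,e, onz(t,137.2,210,.21),onz(s,430.4,267.6,.21))
print('foot',onz(t,157.8,221.4,.022))
# mouth extreme points, top rim (scene leftmost/top etc)
for u,v in[((473-400)/5+375,55/5+225),((425-400)/5+375,195/5+225)]: print('mouth s',[onz(s,u,v,z)[:2].round(3).tolist() for z in(.255,.21,.165)])
for u,v in[((665-400)/5+125,52/5+182),((675-400)/5+125,190/5+182)]: print('mouth t',[onz(t,u,v,z)[:2].round(3).tolist() for z in(.255,.21,.165)])
im=np.array(t['pixels']);hsv=cv2.cvtColor(im,cv2.COLOR_BGR2HSV)
m=cv2.inRange(hsv,(90,60,120),(115,255,255));cs,_=cv2.findContours(m,0,2);c=max(cs,key=cv2.contourArea)
print('sheet',[onz(t,*p,.002)[:2].round(3).tolist() for p in cv2.boxPoints(cv2.minAreaRect(c))])
print('puppet',onz(t,221,168,.05),'jar',onz(t,222,247,.07),'keyp',onz(t,402,250,.019),'smalllamp',onz(t,148,268,.1))
print('puppet s',onz(s,315,318,.0),'jar s',onz(s,361,231,.07))
print(status.sense()['tool_pos'])
E
```

```text
top [[0.6312, -0.0564], [0.636, -0.0899], [0.5297, -0.1078], [0.5257, -0.0729]] [ 0.58063838 -0.08174939  0.152     ]
scene [[0.5342, -0.1019], [0.5285, -0.0671], [0.6314, -0.0482], [0.639, -0.084]] [ 0.58328023 -0.07530503  0.152     ]
hinge [0.52069826 0.36232002 0.20604374] 0.002267238390083417 [0.52024823 0.35968497 0.21      ] [0.52272808 0.36338278 0.21      ]
foot [0.51665399 0.35514755 0.022     ]
mouth s [[0.52, 0.233], [0.488, 0.226], [0.457, 0.22]]
mouth s [[0.614, 0.249], [0.586, 0.244], [0.558, 0.238]]
mouth t [[0.563, 0.221], [0.575, 0.234], [0.586, 0.246]]
mouth t [[0.477, 0.212], [0.486, 0.224], [0.494, 0.236]]
sheet [[0.347, 0.211], [0.789, 0.207], [0.754, -0.383], [0.317, -0.342]]
puppet [0.70459813 0.12488463 0.05      ] jar [0.41432249 0.11416594 0.07      ] keyp [ 0.39698696 -0.51813968  0.019     ] smalllamp [0.3458495  0.35457315 0.1       ]
puppet s [0.73134393 0.13582302 0.        ] jar s [0.42143575 0.12067803 0.07      ]
[0.1987257  0.51265963 0.18521307]
```

Request:
{"fn": "jog_arm", "kwargs": {"moves": [[0,0,-0.04,0,0],[0,0,-0.08,0,0],[0,0,-0.095,0,0],[-0.355,0.536,-0.095,58.6,0],[-0.355,0.536,-0.095,58.6,0],[-0.355,0.536,-0.095,58.6,0],[-0.355,0.536,-0.095,58.6,0],[-0.355,0.536,-0.095,58.6,0],[-0.355,0.536,-0.095,58.6,0],[-0.355,0.536,-0.095,58.6,0],[-0.355,0.536,-0.095,58.6,0],[-0.355,0.536,-0.095,58.6,0]], "grip_force": 20}}

```text
clock: 1.2
tool_pos: [0.4161, 0.2048, 0.2807]
eef_rot: [0.996, 0.085, 0.0, -0.0]
wrist_force: [-0.0, 0.9, 0.3]
width: 0.0173
```

```bash
cat >> h.py <<'E'
from scipy.spatial.transform import Rotation as Ro
def go(X,yaw=None):
    s=status.sense();R=Ro.from_quat(s['eef_rot']);m=R.as_matrix()
    y=np.degrees(np.arctan2(m[1,0],m[0,0]))
    print('pos',s['tool_pos'].round(4),'yaw',y.round(2),'F',s['wrist_force'].round(2),'w',round(s['width'],4),'clk',round(s['clock'],2),'tilt',m[2,2].round(4))
    print('shift',(m.T@(np.array(X)-s['tool_pos'])).round(4),'turn',None if yaw is None else round(y-yaw,1))
E
python3 -c "
from h import *
go([.57,-.012,.28],10.2)"
```

```text
pos [0.4161 0.2048 0.2807] yaw 9.77 F [-0.01  0.86  0.27] w 0.0173 clk 1.2 tilt -1.0
shift [0.1149 0.2398 0.0007] turn -0.4
```

Request:
{"fn": "jog_arm", "kwargs": {"moves": [[0.115,0.24,0,0,0],[0.115,0.24,0,0,0],[0.115,0.24,0,0,0],[0.115,0.24,0,0,0],[0.115,0.24,0,0,0],[0.115,0.24,0,0,0],[0.115,0.24,0,0,0],[0.115,0.24,0,0,0],[0.115,0.24,0.07,0,0],[0.115,0.24,0.13,0,0],[0.115,0.24,0.141,0,0],[0.115,0.24,0.141,0,0]]}}

```text
clock: 2.2
tool_pos: [0.5684, -0.0082, 0.134]
eef_rot: [0.996, 0.089, -0.003, -0.001]
wrist_force: [-0.2, -0.8, -0.2]
width: 0.0007
```

```bash
python3 - <<'E'
from h import *
go([.579,-.061,.138],10.2)
a=np.array(cam('scene')['pixels'])[150:290,220:420];b=np.array(cam('top')['pixels'])[140:280,190:390]
cv2.imwrite('pics/pre.png',np.hstack([cv2.resize(i,None,fx=2,fy=2) for i in(a,b)]))
E
```

```text
pos [ 0.5684 -0.0082  0.134 ] yaw 10.24 F [-0.21 -0.83 -0.22] w 0.0007 clk 2.2 tilt -1.0
shift [ 0.001   0.0539 -0.0041] turn 0.0
```

View pics/pre.png

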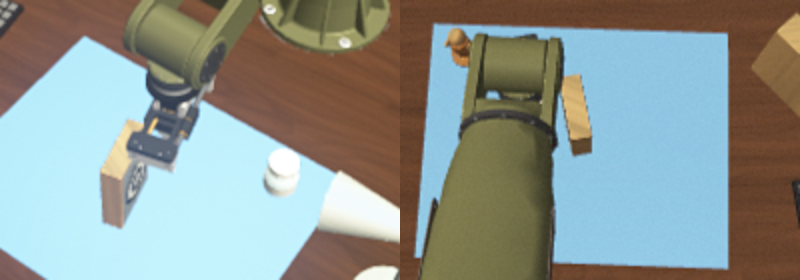

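The picture shows the standing target (crop 122,175) with the closed fingers at its ringed face, and the puppet and jar are clear. Next I push slowly along tool y.

Request:
{"fn": "jog_arm", "kwargs": {"moves": [[0.001,0.02,-0.003,0,0],[0.001,0.035,-0.003,0,0],[0.001,0.04,-0.003,0,0],[0.001,0.045,-0.003,0,0],[0.001,0.05,-0.003,0,0],[0.001,0.055,-0.003,0,0],[0.001,0.06,-0.003,0,0],[0.001,0.065,-0.003,0,0],[0.001,0.07,-0.003,0,0]]}}

```text
clock: 3.05
tool_pos: [0.5847, -0.0781, 0.1426]
eef_rot: [0.996, 0.089, 0.0, 0.0]
wrist_force: [0.1, -0.1, 0.8]
width: 0.0002
```

Request:
{"fn": "jog_arm", "kwargs": {"moves": [[0,0.005,0,0,0],[0,0.01,0,0,0],[0,0.015,0,0,0],[0,0.02,0,0,0],[0,0.025,0,0,0],[0,0.025,0,0,0],[0,0.025,0,0,0],[0,0.025,0,0,0],[0,0.025,0,0,0],[0,0.025,0,0,0]]}}

```text
clock: 3.88
tool_pos: [0.589, -0.1022, 0.1426]
eef_rot: [0.996, 0.089, -0.0, -0.0]
wrist_force: [-0.4, 0.6, -0.4]
width: 0.0003
```

```bash
python3 - <<'E'
from h import *
go([.579,-.061,.138],10.2)
a=np.array(cam('scene')['pixels'])[150:290,220:420];b=np.array(cam('top')['pixels'])[140:280,190:390]
cv2.imwrite('pics/post.png',np.hstack([cv2.resize(i,None,fx=2,fy=2) for i in(a,b)]))
E
```

```text
pos [ 0.589  -0.1022  0.1426] yaw 10.23 F [-0.39  0.6  -0.37] w 0.0003 clk 3.88 tilt -1.0
shift [-0.0025 -0.0423  0.0046] turn 0.0
```

View pics/post.png

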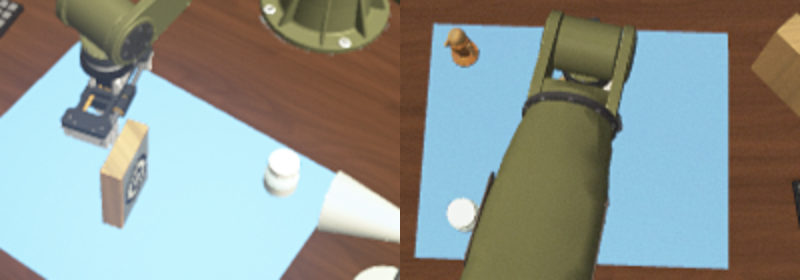

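```bash
python3 - <<'E'
from h import *
s=cam('scene');p=status.sense()['tool_pos']
im=np.array(s['pixels']).copy()
for X,col in[(p,(0,0,255)),(p-[0,0,.008],(0,255,255)),(p+[0,0,.09],(255,0,255)),([.582,-.0785,.152],(0,255,0)),([.582,-.0785,.002],(0,255,0))]:
    u=proj(s,X);print(X,u.round(1));cv2.circle(im,tuple(int(round(a*8)) for a in u),8,col,-1,shift=3)
cv2.imwrite('pics/dbg.png',cv2.resize(im[150:270,220:380],None,fx=5,fy=5,interpolation=cv2.INTER_CUBIC))
E
```

```text
[ 0.5890107  -0.10225029  0.14257679] [274.2 223.1]
[ 0.5890107  -0.10225029  0.13457679] [274.3 224.6]
[ 0.5890107  -0.10225029  0.23257679] [273.6 205.3]
[0.582, -0.0785, 0.152] [281.9 223.2]
[0.582, -0.0785, 0.002] [282.3 249.5]
```

View pics/dbg.png

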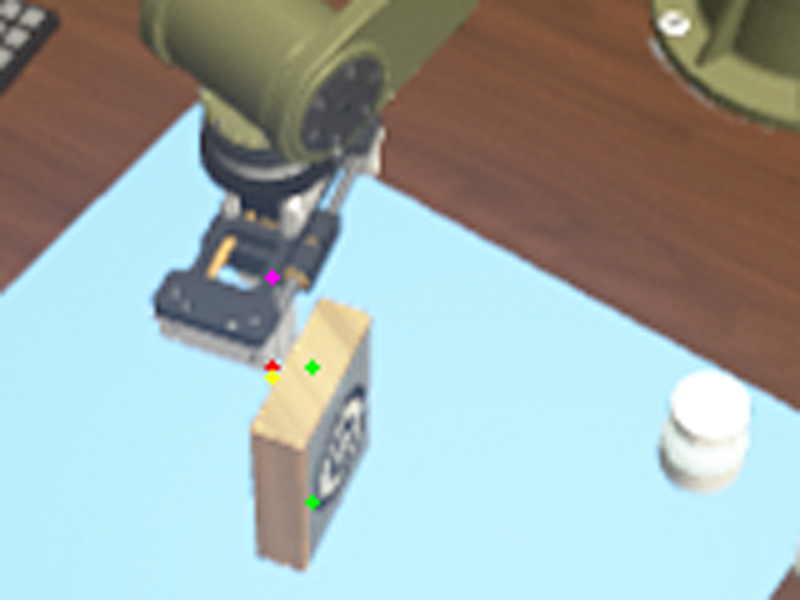

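The block (dbg crop 310,430) is still standing and unmoved, and I felt no contact. The visible fingertip (275,362) sits about 16 px above its computed place (272,378), roughly 18 mm high, so the finger seems to have passed over the block. I'll lift, go back, and check the tip against the images in front of the target.

Request:
{"fn": "jog_arm", "kwargs": {"moves": [[0,0,-0.04,0,0],[0,0,-0.08,0,0],[0,-0.03,-0.08,0,0],[0,-0.07,-0.08,0,0],[0,-0.105,-0.08,0,0],[0,-0.105,-0.08,0,0],[0,-0.105,-0.04,0,0],[0,-0.105,0,0,0],[0,-0.105,0.02,0,0],[0,-0.105,0.02,0,0],[0,-0.105,0.02,0,0]]}}

```text
clock: 4.95
tool_pos: [0.5704, 0.0008, 0.1227]
eef_rot: [0.996, 0.089, -0.0, -0.0]
wrist_force: [0.6, 0.4, 0.4]
width: 0.0002
```

```bash
python3 - <<'E'
from h import *
go([.579,-.061,.12],10.2)
p=status.sense()['tool_pos'];out=[]
for n,(x,y) in(('scene',(260,190)),('top',(225,165))):
    s=cam(n);im=cv2.resize(np.array(s['pixels'])[y:y+75,x:x+50],None,fx=8,fy=8,interpolation=cv2.INTER_CUBIC)
    for X,col in[(p,(0,0,255)),(p-[0,0,.008],(0,255,255)),(p+[0,0,.011],(255,0,255))]:
        u=(proj(s,X)-[x,y]+.5)*8;print(n,u/8+[x,y]);cv2.circle(im,(int(u[0]),int(u[1])),4,col,-1)
    out.append(im)
cv2.imwrite('pics/tip.png',np.hstack(out))
E
```

```text
pos [0.5704 0.0008 0.1227] yaw 10.21 F [0.6  0.39 0.36] w 0.0002 clk 4.95 tilt -1.0
shift [-0.0025  0.0624  0.0027] turn 0.0
scene [306.27739879 238.03463157]
scene [306.19324227 239.47984752]
scene [306.39434893 236.02625219]
top [254.13096557 199.13162798]
top [254.3134217  199.67106104]
top [253.87648881 198.37926534]
```

View pics/tip.png

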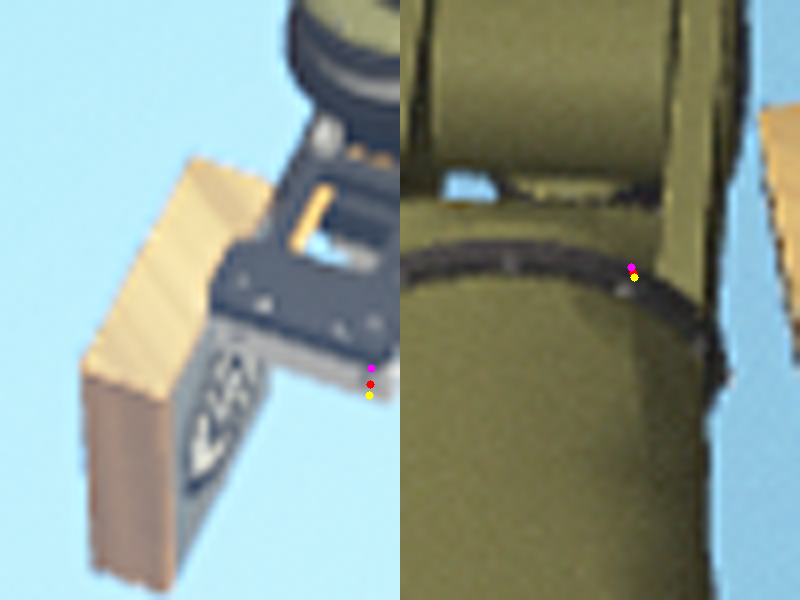

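```bash
python3 - <<'E'
from h import *
st=status.sense();p=st['tool_pos'];R=Ro.from_quat(st['eef_rot']).as_matrix()
s=cam('scene');x,y=262,170;im=cv2.resize(np.array(s['pixels'])[y:y+85,x:x+100],None,fx=7,fy=7,interpolation=cv2.INTER_CUBIC)
for L,col in[((0,0,0),(0,0,255)),((0,0,.008),(0,255,255)),((.0885,.0375,-.089),(255,0,255)),((.0885,-.0375,-.089),(255,0,255)),((-.0885,.0375,-.089),(255,0,0)),((-.0885,-.0375,-.089),(255,0,0)),((.0125,.008,.008),(0,255,0)),((.0125,-.008,.008),(0,255,0))]:
    u=(proj(s,p+R@np.array(L))-[x,y]+.5)*7;cv2.circle(im,(int(u[0]),int(u[1])),4,col,-1)
cv2.imwrite('pics/grip.png',im)
E
```

```text
(no output)
```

View pics/grip.png

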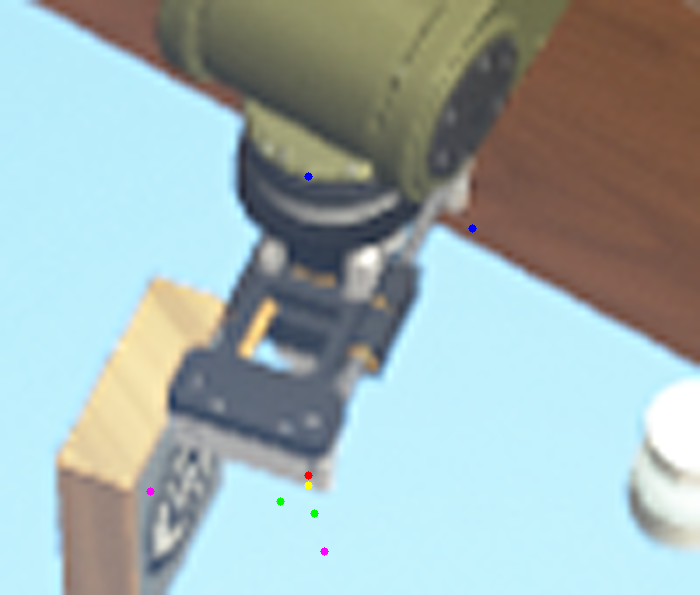

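The visible body matches its computed outline only roughly, and it hides the finger from this camera. I'll turn the tool 90° so the scene camera can see the finger.

Request:
{"fn": "jog_arm", "kwargs": {"moves": [[0,0,0,90,0],[0,0,0,90,0],[0,0,0,90,0],[0,0,0,90,0],[0,0,0,90,0],[0,0,0,90,0],[0,0,0,90,0],[0,0,0,90,0],[0,0,0,90,0],[0,0,0,90,0],[0,0,0,90,0],[0,0,0,90,0]]}}

```text
clock: 6.1
tool_pos: [0.5711, 0.0008, 0.1244]
eef_rot: [0.788, -0.616, 0.001, -0.001]
wrist_force: [-0.5, 0.1, 0.2]
width: 0.0006
```

Request:
{"fn": "jog_arm", "kwargs": {"moves": [[0,0,0,4,0],[0,0,0,4,0],[0,0,0,4,0]]}}

```text
clock: 6.35
tool_pos: [0.5709, 0.0009, 0.1238]
eef_rot: [0.768, -0.64, 0.001, -0.001]
wrist_force: [0.2, 0.9, 0.2]
width: 0.0003
```

```bash
python3 - <<'E'
from h import *
go([.579,-.061,.12],-80)
st=status.sense();p=st['tool_pos'];R=Ro.from_quat(st['eef_rot']).as_matrix()
s=cam('scene');x,y=262,170;im=cv2.resize(np.array(s['pixels'])[y:y+85,x:x+100],None,fx=7,fy=7,interpolation=cv2.INTER_CUBIC)
for L,col in[((0,0,0),(0,0,255)),((0,0,.008),(0,255,255)),((.0885,.0375,-.089),(255,0,255)),((.0885,-.0375,-.089),(255,0,255)),((-.0885,.0375,-.089),(255,0,0)),((-.0885,-.0375,-.089),(255,0,0))]:
    u=(proj(s,p+R@np.array(L))-[x,y]+.5)*7;cv2.circle(im,(int(u[0]),int(u[1])),4,col,-1)
cv2.imwrite('pics/grip2.png',im)
E
```

```text
pos [0.5709 0.0009 0.1238] yaw -79.58 F [0.2  0.85 0.23] w 0.0003 clk 6.35 tilt -1.0
shift [0.0623 0.0033 0.0038] turn 0.4
```

View pics/grip2.png

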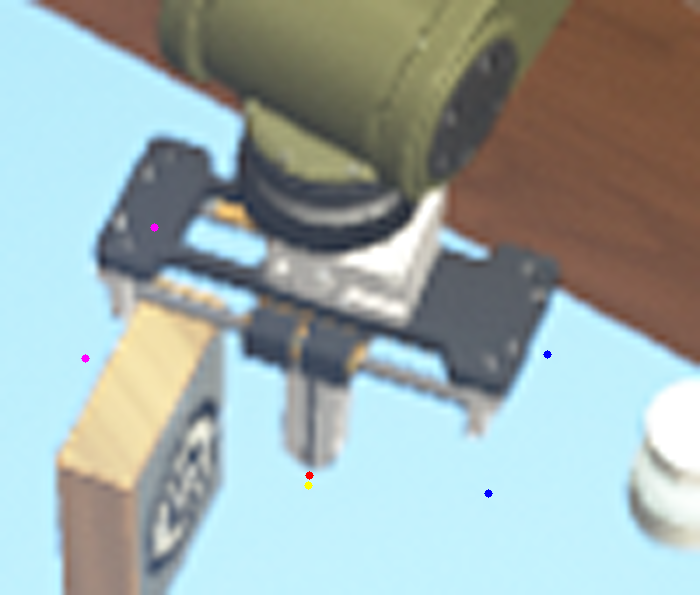

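The finger is now visible. Its real tip is at about (318,467) against a computed (308,486), so it sits about 15–20 mm higher than reported. The first pass therefore grazed over the top, and I'll push 25 mm lower.

Request:
{"fn": "jog_arm", "kwargs": {"moves": [[0,0.003,0.026,0,0],[0.03,0.003,0.026,0,0],[0.04,0.003,0.026,0,0],[0.045,0.003,0.026,0,0],[0.05,0.003,0.026,0,0],[0.055,0.003,0.026,0,0],[0.06,0.003,0.026,0,0],[0.065,0.003,0.026,0,0],[0.07,0.003,0.026,0,0],[0.075,0.003,0.026,0,0],[0.08,0.003,0.026,0,0]]}}

```text
clock: 7.32
tool_pos: [0.5818, -0.0787, 0.0965]
eef_rot: [0.768, -0.641, 0.0, -0.0]
wrist_force: [0.2, 0.0, -0.3]
width: 0.0008
```

```bash
python3 - <<'E'
from h import *
go([.579,-.061,.12],-80)
a=np.array(cam('scene')['pixels'])[170:270,240:350]
cv2.imwrite('pics/p3.png',cv2.resize(a,None,fx=5,fy=5,interpolation=cv2.INTER_CUBIC))
E
```

```text
pos [ 0.5818 -0.0787  0.0965] yaw -79.72 F [ 0.24  0.01 -0.33] w 0.0008 clk 7.32 tilt -1.0
shift [-0.0179 -0.0004 -0.0235] turn 0.3
```

View pics/p3.png

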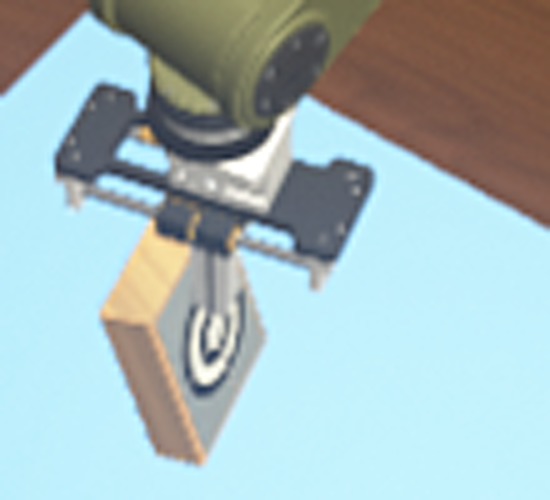

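The block is leaning back now, with the finger on its ringed face at (215,300). I'll continue the push, then back off.

Request:
{"fn": "jog_arm", "kwargs": {"moves": [[0.005,0,0,0,0],[0.01,0,0,0,0],[0.015,0,0,0,0],[0.02,0,0,0,0],[0.025,0,0,0,0],[0.03,0,0,0,0],[0.03,0,0,0,0],[0.02,0,-0.03,0,0],[0,0,-0.07,0,0],[-0.02,0,-0.11,0,0],[-0.02,0,-0.15,0,0],[-0.02,0,-0.19,0,0]]}}

```text
clock: 8.37
tool_pos: [0.5775, -0.0574, 0.2864]
eef_rot: [0.768, -0.64, -0.0, -0.0]
wrist_force: [0.4, -0.5, 0.9]
width: 0.0002
```

```bash
python3 - <<'E'
from h import *
s=cam('scene');im=np.array(s['pixels']);hsv=cv2.cvtColor(im,cv2.COLOR_BGR2HSV)
m=255-cv2.inRange(hsv,(85,20,120),(115,255,255))
cv2.imwrite('pics/p4.png',np.hstack([cv2.resize(im[160:270,200:310],None,fx=3.5,fy=3.5),cv2.resize(im[190:330,300:440],None,fx=2.75,fy=2.75)]))
go([.53,.27,.30],10)
E
```

```text
pos [ 0.5794 -0.0581  0.2956] yaw -79.67 F [0.46 0.13 8.36] w 0.0004 clk 8.42 tilt -0.9999
shift [-0.3316 -0.0102 -0.0056] turn -89.7
```

View pics/p4.png

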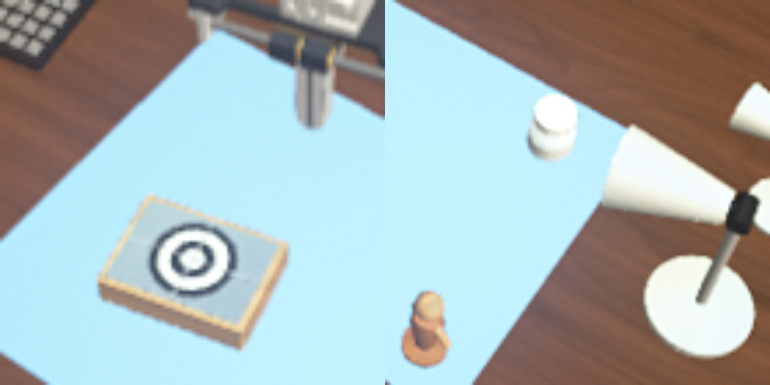

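The test target lies flat, rings up, on the sheet (p4 left, 192,260). The puppet, jar and lamp are undisturbed. Next is the lamp.

Request:
{"fn": "jog_arm", "kwargs": {"moves": [[0,0,-0.02,-90,0],[-0.332,-0.01,-0.02,-90,0],[-0.332,-0.01,-0.02,-90,0],[-0.332,-0.01,-0.02,-90,0],[-0.332,-0.01,-0.02,-90,0],[-0.332,-0.01,-0.02,-90,0],[-0.332,-0.01,-0.02,-90,0],[-0.332,-0.01,-0.02,-90,0],[-0.332,-0.01,-0.02,-90,0],[-0.332,-0.01,-0.02,-90,0],[-0.332,-0.01,-0.02,-90,0],[-0.332,-0.01,-0.02,-90,0]]}}

```text
clock: 9.42
tool_pos: [0.5285, 0.2707, 0.3039]
eef_rot: [0.998, 0.058, -0.0, 0.0]
wrist_force: [0.6, 0.8, 0.2]
width: 0.0007
```

```bash
python3 -c "
from h import *
go([.531,.27,.30],8)"
```

```text
pos [0.5285 0.2707 0.3039] yaw 6.65 F [0.63 0.84 0.16] w 0.0007 clk 9.42 tilt -1.0
shift [0.0024 0.001  0.0039] turn -1.3
```

Request:
{"fn": "jog_arm", "kwargs": {"moves": [[0.002,0,0.03,0,0],[0.002,0,0.042,0,0],[0.002,0,0.052,0,0],[0.002,0,0.062,0,0],[0.002,0,0.072,0,0],[0.002,0,0.082,0,0],[0.002,0,0.092,0,0],[0.002,0,0.102,0,0],[0.002,0,0.112,0,0],[0.002,0,0.122,0,0],[0.002,0,0.132,0,0],[0.002,0,0.138,0,0]]}}

```text
clock: 10.42
tool_pos: [0.5305, 0.2702, 0.1649]
eef_rot: [0.999, 0.054, -0.0, -0.0]
wrist_force: [-0.6, -0.3, 2.2]
width: 0.0001
```

Request:
{"fn": "jog_arm", "kwargs": {"moves": [[0,0,0.004,0,0],[0,0,0.004,0,0]]}}

```text
clock: 10.58
tool_pos: [0.5305, 0.27, 0.1613]
eef_rot: [0.999, 0.054, -0.001, 0.0]
wrist_force: [-0.1, 0.5, -0.3]
width: 0.0008
```

Request:
{"fn": "jog_arm", "kwargs": {"moves": [[0,0,0.004,0,0],[0,0,0.004,0,0]]}}

```text
clock: 10.75
tool_pos: [0.5308, 0.27, 0.158]
eef_rot: [0.999, 0.054, -0.0, 0.0]
wrist_force: [0.1, -0.1, 1.4]
width: 0.0003
```

Request:
{"fn": "jog_arm", "kwargs": {"moves": [[0,0,0.004,0,0],[0,0,0.006,0,0],[0,0,0.006,0,0]]}}

```text
clock: 11.0
tool_pos: [0.5307, 0.27, 0.1519]
eef_rot: [0.999, 0.054, -0.0, 0.0]
wrist_force: [0.1, -0.3, 0.5]
width: 0.0002
```

Request:
{"fn": "jog_arm", "kwargs": {"moves": [[0,0,0.004,0,0],[0,0,0.004,0,0]]}}

```text
clock: 11.17
tool_pos: [0.5306, 0.2699, 0.1477]
eef_rot: [0.999, 0.054, -0.0, 0.0]
wrist_force: [-0.1, -0.6, 0.8]
width: 0.0001
```

Request:
{"fn": "jog_arm", "kwargs": {"moves": [[0,0,0.004,0,0],[0,0,0.004,0,0]]}}

```text
clock: 11.33
tool_pos: [0.5306, 0.2699, 0.1436]
eef_rot: [0.999, 0.054, -0.0, 0.0]
wrist_force: [0.3, -0.0, 1.0]
width: 0.0005
```

Request:
{"fn": "jog_arm", "kwargs": {"moves": [[0,0,0.004,0,0],[0,0,0.004,0,0]]}}

```text
clock: 11.5
tool_pos: [0.5306, 0.2699, 0.1396]
eef_rot: [0.999, 0.054, -0.0, 0.0]
wrist_force: [0.7, -0.6, 1.8]
width: 0.0005
```

Request:
{"fn": "jog_arm", "kwargs": {"moves": [[0,0,0.004,0,0],[0,0,0.004,0,0]]}}

```text
clock: 11.67
tool_pos: [0.5306, 0.2699, 0.1356]
eef_rot: [0.999, 0.054, -0.0, 0.0]
wrist_force: [0.3, -1.2, 1.4]
width: 0.0002
```

Request:
{"fn": "jog_arm", "kwargs": {"moves": [[0,0,0.003,0,0],[0,0,0.003,0,0]]}}

```text
clock: 11.83
tool_pos: [0.5306, 0.2699, 0.1328]
eef_rot: [0.999, 0.054, -0.0, 0.0]
wrist_force: [0.6, 0.1, 1.0]
width: 0.0004
```

```bash
cat > lamp.py <<'E'
from h import *
H=np.array([.519,.360,.210]);d=np.array([.11,-.994,0]);w=np.array([.994,.11,0])
def rim(c,a,s=.13,r=.045):
    ax=np.cos(a)*d-np.sin(a)*np.array([0,0,1]);up=np.cos(a)*np.array([0,0,1])+np.sin(a)*d
    return np.array([proj(c,H+ax*s+r*(np.cos(k)*up+np.sin(k)*w)) for k in np.linspace(0,6.28,60)])
def blob(c,px,seed):
    hsv=cv2.cvtColor(px,cv2.COLOR_BGR2HSV);m=cv2.inRange(hsv,(0,0,150),(45,60,255))
    n,l,st,ce=cv2.connectedComponentsWithStats(m)
    return [(st[i][:5].tolist()) for i in range(1,n) if st[i][4]>25 and abs(ce[i]-seed).max()<60]
E
cat > chk.py <<'E'
from lamp import *
for n,seed in(('scene',(410,265)),('top',(160,212))):
    c=cam(n)
    print(n,'before',blob(c,cv2.imread(f'pics/{n}1.png'),seed)); print('now',blob(c,np.array(c['pixels']),seed))
    for a in(0,.15,.3,.6,.8,1.): r=rim(c,a);print(a,'rim x',r[:,0].min().round(1),r[:,0].max().round(1),'y',r[:,1].min().round(1),r[:,1].max().round(1))
E
python3 chk.py
```

```text
scene before [[354, 225, 16, 15, 179], [426, 228, 26, 16, 126], [388, 235, 40, 26, 88], [355, 243, 12, 5, 30], [379, 253, 45, 19, 344], [432, 254, 15, 7, 68], [416, 276, 15, 24, 56], [394, 283, 25, 19, 174]]
now [[354, 225, 16, 15, 180], [426, 228, 26, 16, 129], [355, 242, 13, 6, 31], [432, 254, 15, 7, 70], [384, 262, 47, 40, 924]]
0 rim x 378.1 390.1 y 233.0 262.9
0.15 rim x 378.1 388.7 y 236.6 267.1
0.3 rim x 378.1 389.3 y 240.5 271.5
0.6 rim x 379.2 395.2 y 249.0 280.2
0.8 rim x 381.5 401.5 y 254.8 285.7
1.0 rim x 385.3 409.0 y 260.7 290.9
top before [[141, 193, 36, 12, 66], [141, 208, 38, 10, 220], [163, 218, 11, 9, 62], [214, 240, 14, 15, 57], [136, 259, 23, 6, 55], [135, 268, 22, 9, 69]]
now [[214, 240, 14, 15, 53]]
0 rim x 174.3 182.3 y 190.9 219.3
0.15 rim x 177.6 181.5 y 192.5 220.5
0.3 rim x 178.7 181.0 y 194.0 221.7
0.6 rim x 173.0 182.4 y 197.2 224.2
0.8 rim x 167.3 181.4 y 199.2 225.8
1.0 rim x 160.7 178.8 y 201.1 227.3
```

The shade has tipped to about 0.9, judged by its rim in the scene view (x min 384, y min 262). I'll keep going down until the stop shows in the force.

Request:
{"fn": "jog_arm", "kwargs": {"moves": [[0,0,0.003,0,0],[0,0,0.003,0,0]]}}

```text
clock: 12.1
tool_pos: [0.531, 0.27, 0.1305]
eef_rot: [0.999, 0.054, 0.0, -0.0]
wrist_force: [-1.1, -1.7, 6.2]
width: 0.0007
```

Request:
{"fn": "jog_arm", "kwargs": {"moves": [[0,0,0.003,0,0],[0,0,0.003,0,0]]}}

```text
clock: 12.27
tool_pos: [0.5315, 0.27, 0.1293]
eef_rot: [0.999, 0.054, 0.001, -0.0]
wrist_force: [-3.2, -5.2, 18.3]
width: 0.0002
```

Request:
{"fn": "jog_arm", "kwargs": {"moves": [[0,0,0.003,0,0],[0,0,0.003,0,0]]}}

```text
clock: 12.43
tool_pos: [0.5334, 0.2688, 0.1274]
eef_rot: [0.999, 0.054, 0.004, 0.001]
wrist_force: [7.2, -14.0, 19.0]
width: 0.0005
```

The force rose to about 19 N with little travel, so the shade is on its stop. I'll retract and check.

Request:
{"fn": "jog_arm", "kwargs": {"moves": [[0,0.003,-0.02,0,0],[0,0.003,-0.06,0,0],[0,0.003,-0.1,0,0],[0,0.003,-0.14,0,0],[0,0.003,-0.18,0,0],[-0.04,0.003,-0.2,0,0],[-0.08,0.003,-0.2,0,0],[-0.12,0.003,-0.2,0,0],[-0.15,0.003,-0.2,0,0],[-0.15,0.003,-0.2,0,0],[-0.15,0.003,-0.2,0,0]]}}

```text
clock: 13.35
tool_pos: [0.3813, 0.251, 0.325]
eef_rot: [0.998, 0.055, 0.001, -0.0]
wrist_force: [0.2, 0.5, -0.9]
width: 0.0011
```

```bash
python3 chk.py; python3 -c "
from h import *
go([.4,.27,.33],8)
im=np.array(cam('scene')['pixels']);cv2.imwrite('pics/fin.png',cv2.resize(im[60:340,150:510],None,fx=2,fy=2))"
```

```text
scene before [[354, 225, 16, 15, 179], [426, 228, 26, 16, 126], [388, 235, 40, 26, 88], [355, 243, 12, 5, 30], [379, 253, 45, 19, 344], [432, 254, 15, 7, 68], [416, 276, 15, 24, 56], [394, 283, 25, 19, 174]]
now [[354, 225, 16, 15, 178], [426, 228, 26, 16, 128], [355, 243, 13, 5, 31], [432, 254, 15, 7, 68], [386, 262, 45, 38, 1031]]
0 rim x 378.1 390.1 y 233.0 262.9
0.15 rim x 378.1 388.7 y 236.6 267.1
0.3 rim x 378.1 389.3 y 240.5 271.5
0.6 rim x 379.2 395.2 y 249.0 280.2
0.8 rim x 381.5 401.5 y 254.8 285.7
1.0 rim x 385.3 409.0 y 260.7 290.9
top before [[141, 193, 36, 12, 66], [141, 208, 38, 10, 220], [163, 218, 11, 9, 62], [214, 240, 14, 15, 57], [136, 259, 23, 6, 55], [135, 268, 22, 9, 69]]
now [[159, 202, 19, 6, 52], [214, 240, 14, 15, 42], [115, 254, 26, 7, 86]]
0 rim x 174.3 182.3 y 190.9 219.3
0.15 rim x 177.6 181.5 y 192.5 220.5
0.3 rim x 178.7 181.0 y 194.0 221.7
0.6 rim x 173.0 182.4 y 197.2 224.2
0.8 rim x 167.3 181.4 y 199.2 225.8
1.0 rim x 160.7 178.8 y 201.1 227.3
pos [0.3825 0.251  0.3242] yaw 6.21 F [ 0.39  0.48 -0.09] w 0.0004 clk 13.45 tilt -1.0
shift [ 0.0195 -0.017  -0.0058] turn -1.8
```

View pics/fin.png

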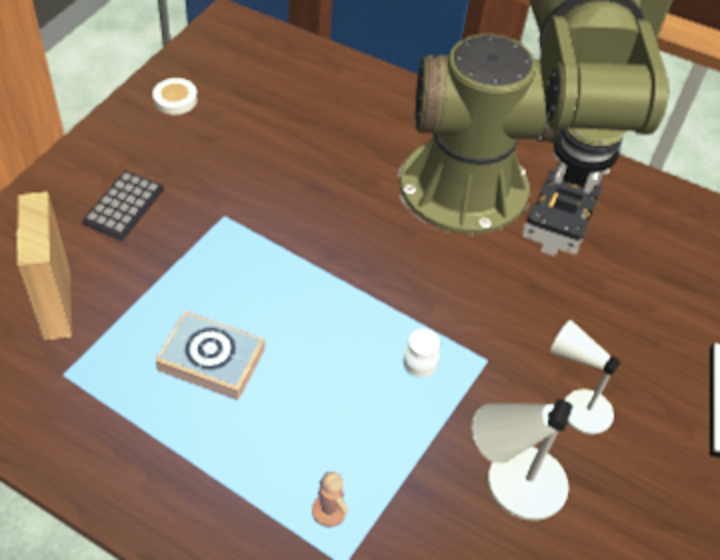

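The final picture shows the target flat with its rings up (210,348) and the shade fully down (515,425). The puppet (330,500), jar (422,352), keypad (123,203) and small lamp (590,365) are in place, and the robot is clear.

```bash
python3 -c "
from h import *
print(order.close_job())"
```

```text
the job is handed in; nothing more can be done
None
```

The target is lying flat on the blue sheet with its rings up, and the large lamp's shade is pushed down to its lower stop. I used only the closed fingertips, did the target first, and handed the job in at about 13.5 s.

**Target:** The first push missed. It passed over the block without moving it, because the fingertip sat about 15–20 mm higher in the images than the reported tool position implied. I did not find the cause. A second push 25 mm lower tipped the block over.

**Lamp:** I pushed down until the force rose sharply to about 18–19 N, with a sideways force of about 14 N, both well under the limits. After I withdrew the finger, the shade's rim in both cameras matched a tilt of about 1.0, up from about 0.1 at the start.

**Last checks:** The final scene picture shows the puppet, jar and keypad, as well as the lookalike block and small lamp, where they were, with the gripper clear of everything. The jar and the small lamp also matched their starting positions to within a pixel. I checked the puppet, keypad and lookalike block by eye only.

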